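# Set the bowl comparator over its setting rod

### The job

Tip the lying setting rod up onto its flat foot and stand it, ball up, on the centre of the comparator's turntable. Then squeeze the red latch tab against the black grip on the dial gauge carriage, slide the carriage to the next detent so the gauge point stands over the ball, and let go so that the latch drops fully home. Leave the other things on the cart where they are.

Things in the scene. Friction and masses are not known exactly. Their poses are not given: they have to be found in the camera images.
- comparator: Bowl comparator, fixed: round grey base 156 mm across with an aluminium turntable; behind it a grey foot bar (60 mm deep, 345 mm long, 18 mm tall) with two posts and a level beam. Origin on the turntable's axis at cart-top height; x points away from the operator to the beam (centre line at x = +95 mm), y left along the beam, z up.
- table_center (a point): Centre of the turntable's top face, marked by a brass ring 54 mm across. The turntable is an aluminium disc 150 mm across with its top 42 mm above the cart; it turns about this point with slight friction.
- beam_top (a point): On the beam's notched top, 168 mm above the cart, at comparator x = +95, y = 0 mm. The steel beam is 28 mm deep, its underside 130 mm above the cart; its grey posts (30 x 26 mm, 170 mm tall) stand at comparator y = -152 and +167 mm.
- carriage (a joint): Travel (m) of the dial gauge carriage along the beam towards the comparator's -y, from its parking detent (0). Next detent at 0.110 (gauge point over the turntable's axis), later ones at 0.145 and 0.180. Drag about 2 N. Let go within about 2 mm of a detent, the tooth drops in by itself and centres; elsewhere it rides on the beam's top.
- squeeze (a point): Midway between the two outer faces to squeeze, on the carriage, over the beam's centre line, 220 mm above the cart; at y = +112 mm in the comparator frame when parked. Black fixed grip on its +y side, red tab on its -y side: each outer face 22 mm away along y (44 mm over both), each 26 mm wide in x, tops 236 mm and feet 180 mm above the cart, nothing beside them.
- tab (a point): On the red tab's outer (-y) face, 220 mm above the cart; moves as it is squeezed. The carriage below is 60 mm long in y, its top 180 mm above the cart; the latch arm sticks out at its -y end to 55 mm from its middle, at most 190 mm above the cart.
- latch (a joint): Turn (rad) of the red tab about its pivot, 172 mm above the cart: 0 with the tooth home in a detent, 0.25 squeezed to its stop; the carriage slides freely above 0.2. At squeeze height the tab then moves about 12 mm towards the black grip (44 mm becomes about 32 mm); it takes about 4 N at first, 9 N at the stop, and springs back.
- plunger_tip (a point): Point of the dial gauge, on the carriage, 168 mm above the cart and 95 mm in front of the beam's centre line (on the operator's side), pointing down. Above it the dial, 58 mm across in y, 22 mm deep, to 289 mm above the cart, on an arm 16 mm wide running from the carriage 182 to 201 mm above the cart.
- rod: Setting rod, about 0.3 to 0.56 kg, 118 mm long, lying on the sheet at the start: dark hexagonal bar 40 mm across flats and 70 mm long with a flat brass-banded foot, then a steel neck 16 mm thick, then a polished steel ball 32 mm across. Origin on its axis at mid length, 59 mm from the foot; z runs along the rod from foot to ball.
- rod_ball (a point): Centre of the rod's 32 mm ball, 102 mm from its foot; 20 mm above the cart while the rod lies. Pinched at the ball, the rod can turn in the jaws, with some friction.
- rod_foot (a point): Centre of the rod's flat foot.
- mat: Thin black vinyl sheet, flat on the cart (under 1 mm, no step), 200 mm (x) x 170 mm (y); origin at its centre.
- level: Bystander: dark precision level, 30 mm (x) x 150 mm (y) x 36 mm tall; origin under its centre.
- driver: Bystander: orange-handled screwdriver, 150 mm long along its x, lying, its handle (on the -x half) 26 mm thick; origin under its middle.
- gauge_box: Bystander: wooden gauge-block box 70 mm (x) x 110 mm (y) x 39 mm tall; origin under its centre.
- jack_center (a point): Bystander: centre of a brass ball (reference jack) 63 mm across, 71 mm tall in all on a fixed rubber ring 56 mm across.
- oil: Bystander: white oil bottle, 44 mm across, 95 mm tall; origin under its centre.
- rest: Bystander: round oak bowl rest 110 mm across, 25 mm tall, fixed on rubber feet; origin under its centre. Carries the blue bowl.
- bowl_center (a point): Bystander: centre of the blue resin bowl, 123 mm across, 136 mm tall in all on its oak rest.
- height_gauge: Bystander: chrome height gauge, base 90 mm (x) x 75 mm (y), 324 mm tall, its scriber reaching 90 mm towards its -x at 140 mm height; origin under its base's centre.
Not all that is in view belongs to the job. Leave any orange look-alike of the rod alone.

How it is judged (in metres and radians):
On the way, in this order (a step that is already met when the one before it is completed fails the run):
1. the setting rod stands upright on its foot, ball up, on the middle of the turntable, and has been let go (angle between rod's own z axis and vertical below 0.08 rad and distance between rod_foot and table_center below 0.012 m and contact force between the fingers and rod below 0.2 N), for 0.3 s.
2. the carriage is at the next detent with its latch home (value of joint carriage between 0.107 and 0.113 m and value of joint latch below 0.05 rad), for 0.3 s.
At the end, for the whole second after the job is handed in: Rod at rest, ball up, within 0.08 rad of vertical, foot centre within 12 mm of the turntable's centre; carriage at 107 to 113 mm, latch under 0.05 rad; gauge point within 15 mm of the ball's centre seen from above; nothing touched (all of step 2 and angle between rod's own z axis and vertical below 0.08 rad and distance between rod_foot and table_center below 0.012 m and linear speed of rod below 0.01 m/s and horizontal distance between plunger_tip and rod_ball below 0.015 m).
It fails at once if another thing on the cart is shifted by more than 25 mm (distance of any of level, driver, gauge_box, jack_center, oil, height_gauge, bowl_center from where it was at the start of the episode above 0.025 m).
It also fails if it takes over 70 s, if anything falls off the work surface, if the arm or the gripper's body presses on something with over 40 N, if the wrist force passes 120 N, or if a joint passes its speed limit or range.

### The arm

A 7-joint arm with a two-finger parallel gripper is mounted at the origin on the work surface. World frame = base frame: x ahead of the robot, y to its left, z up, the work surface at z = 0. Lengths are in mm, angles in rad, forces in N, time in s.
With the tool pointing down it reaches from about 350 to 900 mm from the base axis. Payload 8.1 kg.
Tool frame: the origin (TCP) lies midway between the tips of the shut fingers; the grasp point (between the pads) lies 19 mm behind it (hold_point_z is the distance from the TCP to the grasp point, in mm); z points along the fingers, y is the direction in which the jaws open and shut (so a half turn about z gives the same grasp; the last joint's range is limited). The gripper opens to 92 mm and grips with 3 to 60 N. Pads are 19 mm wide; open, the fingers measure 130 mm over their backs; the gripper's body (75 mm by 190 mm) begins 47 mm behind the grasp point.
Start: joints at [1.155, 0.434, 0.025, 1.573, -0.012, 1.134, -0.075], TCP at [192.304, -594.694, 226.742] pointing down, gripper open.
Joint ranges: [-2.62, 2.62], [-0.44, 2.09], [-1.27, 1.32], [0.08, 2.57], [-1.32, 4.46], [0.12, 2], [-2.74, 2.74]. Speed limits (rad/s): [2.22, 2.22, 3.01, 3.01, 3.14, 3.14, 3.14].

### API

Orientations are given as a rotation vector (axis times angle).
In Python, from rig import * gives the robot as it stands. The module is installed in compiled form; this text tells all that it offers. Calls block until the motion is done:
- move_ptp(position, orientation): joint-space move of the TCP to a pose.
- movel(position, attitude=None, feed=150, contact_N=None): straight line of the TCP; attitude=None keeps the orientation; feed is the mean speed in mm/s. With contact_N (N) it stops when the force on the tool has changed by that much, and returns True; else False.
- move_joints(angles): joint-space move.
- grip(opening): opening from 0.0 (shut) to 1.0 (fully open); the grip force is fixed at half the most; returns when the fingers have stopped.
- sleep(seconds).
- inverse_kinematics(position, orientation): joint angles nearest the present ones, or None.
- read_camera(name): name is "scene" or "top" or "wrist"; returns the picture (400x640x3 uint8, red, green, blue); there is no depth.
- camera_info(name): a dict with "intrinsics" (3x3 intrinsics, pixels), "k1" (the pictures are not rectified: a ray, as slopes to the right and down, at radius r is drawn at 1 + k1 r^2 times it, then the intrinsics apply), "pose" (4x4, takes a point from camera to world coordinates); the wrist camera has in their place "T_tool_cam" (4x4, takes a point from camera to tool coordinates, whose origin is the TCP and whose axes are the flange's). Camera axes: x right, y up, looking along -z (the intrinsics and any distortion apply to the point x, -y, -z); pixel columns grow to the right and rows downward; lengths in mm; the calibration is good to about 2 mm. A picture is of the moment at which its call begins: read the wrist's pose just before it. camera_info takes no time and is no camera call.
A pose or a line that the arm cannot do raises MotionError and nothing moves.
- hand_in(): hands the job in, once; it reports no verdict.
Readings, each from a call of its own:
- read_clock(): time.
- read_joints(): joint angles.
- read_joint_velocities(): joint speeds.
- read_joint_efforts(): joint torques, N m.
- read_position(): TCP position.
- read_tcp_rot(): TCP orientation.
- read_force(): force on the tool from outside, world axes, zero at the start.
- read_ft_torque(): the same for the moment, N m.
- read_opening(): opening from 0.0 (shut) to 1.0 (fully open).
Only numpy, scipy, OpenCV 4.12 (cv2) and the standard library are available. Lean on these libraries where they do the work, as an engineer would, in place of code of your own. Each camera call takes 0.05 s, during which the arm holds its last target. There are 200 camera calls.

## Working session

There is one attempt and no reset: what is moved stays moved. The work goes in short steps, each a Python script; the robot and the scene stay as the last script left them, time stands still between calls to the robot, and variables do not carry over. Pictures are saved under pics/ and viewed, about 8 in all and at most 12, crops included, and the job is handed in when it is done.

```bash
mkdir -p pics; cat > h.py <<'E'
from rig import *
import numpy as np, cv2
from scipy.spatial.transform import Rotation as R
def save(im,name,crop=None,s=1):
    if crop: im=im[crop[1]:crop[3],crop[0]:crop[2]]
    im=cv2.resize(im,None,fx=s,fy=s,interpolation=cv2.INTER_CUBIC)
    cv2.imwrite('pics/'+name,cv2.cvtColor(im,cv2.COLOR_RGB2BGR))
def campose(name,pose=None):
    c=camera_info(name)
    if name!='wrist': return c,np.array(c['pose'])
    p,r=pose if pose else (read_position(),read_tcp_rot())
    T=np.eye(4);T[:3,:3]=R.from_rotvec(r).as_matrix();T[:3,3]=p
    return c,T@np.array(c['T_tool_cam'])
def px2w(name,u,v,z,pose=None):
    c,T=campose(name,pose);K=np.array(c['intrinsics'])
    d=cv2.undistortPoints(np.array([[[u,v]]],float),K,np.array([c['k1'],0,0,0.]))[0,0]
    d=T[:3,:3]@np.array([d[0],-d[1],-1]);o=T[:3,3]
    return o+d*(z-o[2])/d[2]
def w2px(name,P,pose=None):
    c,T=campose(name,pose);K=np.array(c['intrinsics'])
    q=T[:3,:3].T@(np.array(P,float)-T[:3,3]);x,y=q[0]/-q[2],-q[1]/-q[2]
    f=1+c['k1']*(x*x+y*y);return K[0,0]*x*f+K[0,2],K[1,1]*y*f+K[1,2]
E
python3 - <<'E'
from h import *
a=read_camera('scene');b=read_camera('top')
cv2.imwrite('pics/raw_top.png',b[:,:,::-1]);cv2.imwrite('pics/raw_scene.png',a[:,:,::-1])
save(a,'s1.png');save(b,'t1.png',None,1.25)
print(camera_info('top'));print(camera_info('scene'));print(camera_info('wrist'));print(read_tcp_rot(),read_clock())
E
```

```text
{'intrinsics': array([[412.55577152,   0.        , 314.78143686],
       [  0.        , 412.55577152, 188.99373202],
       [  0.        ,   0.        ,   1.        ]]), 'k1': -0.10853019720382294, 'pose': array([[ 2.67255084e-02,  9.95138831e-01, -9.47863650e-02,
         3.88914409e+02],
       [-9.99642762e-01,  2.66343806e-02, -2.22663461e-03,
        -5.01297676e+01],
       [ 3.08765564e-04,  9.48120117e-02,  9.95495147e-01,
         1.28595010e+03],
       [ 0.00000000e+00,  0.00000000e+00,  0.00000000e+00,
         1.00000000e+00]])}
{'intrinsics': array([[464.04583213,   0.        , 325.91613787],
       [  0.        , 464.04583213, 210.90174416],
       [  0.        ,   0.        ,   1.        ]]), 'k1': 0.009974523741139803, 'pose': array([[-4.92476285e-01, -6.08494320e-01,  6.22255391e-01,
         1.36749644e+03],
       [ 8.70160307e-01, -3.30307825e-01,  3.65674420e-01,
         4.54873247e+02],
       [-1.69749826e-02,  7.21547921e-01,  6.92156375e-01,
         1.11524329e+03],
       [ 0.00000000e+00,  0.00000000e+00,  0.00000000e+00,
         1.00000000e+00]])}
{'intrinsics': array([[293.89849455,   0.        , 321.16283647],
       [  0.        , 293.89849455, 201.64398995],
       [  0.        ,   0.        ,   1.        ]]), 'k1': -0.04442568335381464, 'T_tool_cam': array([[ 5.53827830e-04,  9.53962121e-01,  2.99926599e-01,
         8.20841443e+01],
       [ 9.99999259e-01, -8.53395101e-04,  8.67809598e-04,
        -5.30683362e-01],
       [ 1.08381338e-03,  2.99925897e-01, -9.53961887e-01,
        -1.57655987e+02],
       [ 0.00000000e+00,  0.00000000e+00,  0.00000000e+00,
         1.00000000e+00]])}
[-3.10187692e+00 -4.89015915e-01  6.08932986e-04] 0.1
```

View pics/t1.png

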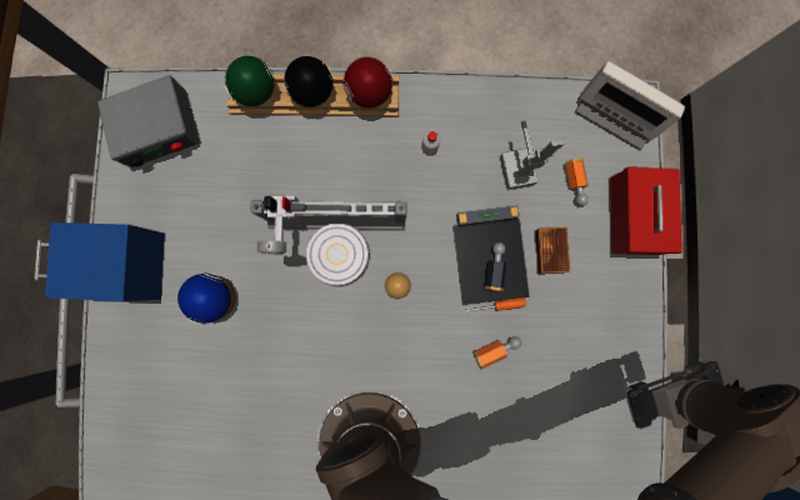

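View pics/s1.png

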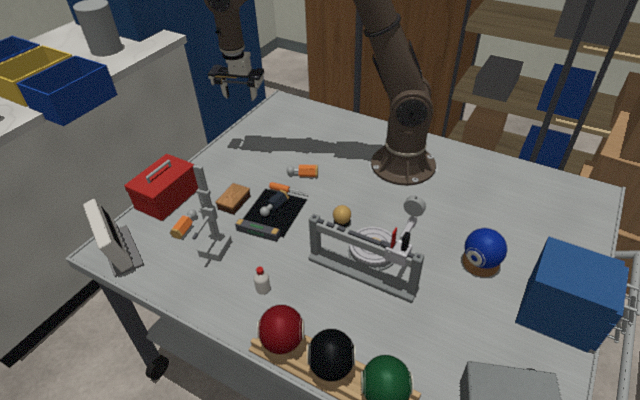

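The top view (1.25x) shows the dark rod lying on the black sheet, ball at about (499,249) and foot at about (494,288). There are orange look-alikes at (577,182) and (495,352). The dark one with the brass band on the sheet fits the description. The turntable is at (337,254) and the carriage, parked, at (278,205). Next is an enlarged crop to confirm.

```bash
python3 - <<'E'
import cv2,numpy as np
b=cv2.imread('pics/raw_top.png')
a=cv2.resize(b[155:255,355:445],None,fx=5,fy=5,interpolation=cv2.INTER_CUBIC)
c=cv2.resize(b[150:235,195:333],None,fx=5.7,fy=5.7,interpolation=cv2.INTER_CUBIC)
cv2.imwrite('pics/c_rod.png',a);cv2.imwrite('pics/c_comp.png',c)
E
```

```text
(no output)
```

View pics/c_rod.png

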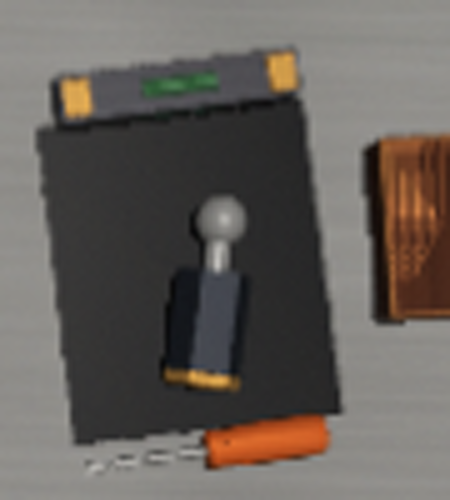

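View pics/c_comp.png

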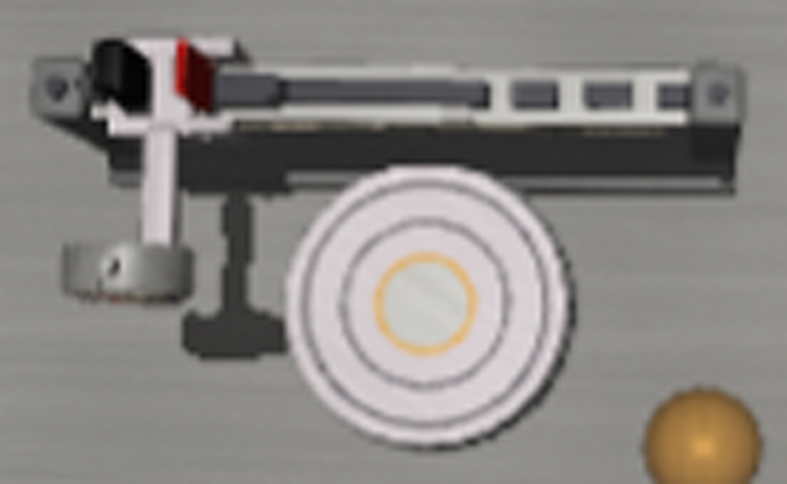

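The crop confirms the dark hex rod with the brass foot band. In its own pixels, the ball is at (221,217) and the axis runs through the neck (218,257) to the foot band at about (203,380). In the comparator crop the ring centre is at (426,305) and the post tops are at (57,87) and (718,87).

```bash
python3 - <<'E'
from h import *
t=lambda x,y,z,o,s:px2w('top',o[0]+(x+.5)/s-.5,o[1]+(y+.5)/s-.5,z)
r=((355,155),5);c=((195,150),5.7)
ball=t(221,217,20,*r);nk=t(218,257,28,*r);e1=t(219,268,40,*r);e2=t(208,375,40,*r)
print('ball',ball,'bodytop',e1,'foottop',e2,'len',np.linalg.norm(ball-e2)) 
print('dir ball-foot',np.degrees(np.arctan2(*(ball-e2)[1::-1])),np.degrees(np.arctan2(*(e1-e2)[1::-1])))
tc=t(426,305,42,*c);L=t(57,87,170,*c);Rr=t(718,87,170,*c)
print('tc',tc,'posts',L,Rr,np.linalg.norm(L-Rr))
y=(L-Rr)/np.linalg.norm(L-Rr);x=np.array([y[1],-y[0],0]);print('yaw',np.degrees(np.arctan2(x[1],x[0])),'posts from tc',(L-tc)@x,(L-tc)@y,(Rr-tc)@x,(Rr-tc)@y)
jc=px2w('top',(397)/1.25,285/1.25,40);print('jack',jc)
E
```

```text
ball [ 488.45014762 -307.60442931   20.        ] bodytop [ 455.80636254 -302.58746295   40.        ] foottop [ 390.9181439  -296.57334534   40.        ] len 100.17073705357583
dir ball-foot -6.452856608472721 -5.295289612655406
tc [460.86594622  88.88883026  42.        ] posts [553.83964674 257.63418658 170.        ] [561.86220082 -61.63206344 170.        ] 319.36702988519687
yaw 1.4394311329481841 posts from tc 97.18327365286301 166.35659166133522 97.18327365286301 -153.01043822386166
jack [389.89290554 -58.97420136  40.        ]
```

Post positions relative to the ring agree with the drawing (97/166/−153 against 95/167/−152). I'll move above the ball and look from close by.

```bash
cat >> h.py <<'E'
def down(yawdeg):
    a=np.radians(yawdeg)/2; return np.pi*np.array([np.cos(a),np.sin(a),0])
E
python3 - <<'E'
from h import *
move_ptp([488,-307,150],down(-6)); print(read_clock(),read_position(),read_joints())
for z,y,p in((200,-88.6,(460,89)),(125,-88.6,(460,89)),(201,1.4,(553,203))): print(inverse_kinematics([*p,z],down(y)))
pose=(read_position(),read_tcp_rot());im=read_camera('wrist');save(im,'w1.png',None,1.25)
print(w2px('wrist',[488.4,-307.6,20],pose),w2px('wrist',[390.9,-296.6,40],pose))
E
```

```text
1.65 [ 487.42182357 -308.35416882  150.17282616] [ 0.48905917  0.43207307 -0.02488717  1.78557826  0.01398995  0.92381192
 -1.21895108]
[ 0.5184793   0.39580107 -1.05545783  1.91777025  0.39569772  1.05589481
  2.46136754]
[-1.12686372  0.52586216  1.16430851  2.1241404  -0.63062372  0.89773654
 -2.70793915]
[-0.30568606  0.40984062 -0.18990536  1.68473311  0.08656276  1.05521855
 -2.06931672]
(np.float64(321.17266483654606), np.float64(192.53894409621654)) (np.float64(320.5492610304722), np.float64(287.175699444732))
```

View pics/w1.png

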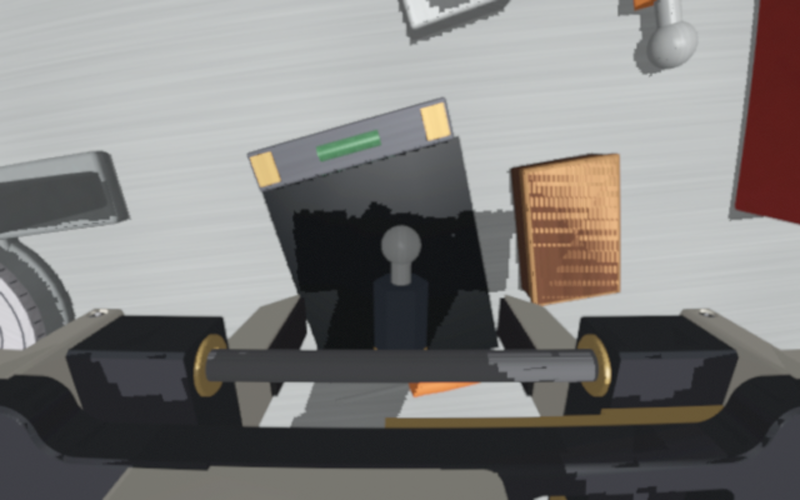

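The ball is at (401,245) in the 1.25x picture, 3 px from my prediction, and the rod axis is vertical, so the jaws are square to it. Standing it in an arc about the foot would hit the driver, so I'll pinch the ball, lift straight up and let the rod swing down.

```bash
python3 - <<'E'
from h import *
pose=(read_position(),read_tcp_rot())
b=px2w('wrist',320.6,195.8,20,pose);print('ball',b)
x,y=(b[:2]+[488.4,-307.6])/2
grip(0.75);movel([x,y,30],down(-6),150)
print(movel([x,y,3],feed=60,contact_N=8),read_position())
grip(0);print('open',read_opening()*92,read_force())
movel([x,y,60],feed=60);movel([x,y,160],feed=120)
print(read_opening()*92,read_force(),read_clock())
a=read_camera('scene');cv2.imwrite('pics/r2.png',a[:,:,::-1])
w=read_camera('wrist');s=cv2.resize(a[70:270,180:380],(400,400),interpolation=cv2.INTER_CUBIC);save(np.hstack([s,w[:,220:600-180]]),'lift.png')
E
```

```text
ball [ 484.99406968 -306.79342182   20.        ]
False [ 486.57676476 -307.10370144    2.72041817]
open 30.44546490868105 [-0.93199597  0.24773824 -0.32725761]
30.392176516651084 [ 0.67466208  0.3284688  -3.37175186] 6.6417
```

View pics/lift.png

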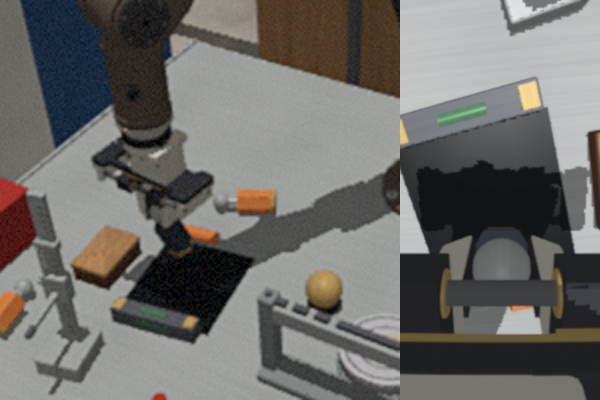

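The rod is held and hanging near vertical. I'll quantify the tilt by projecting model points.

```bash
python3 - <<'E'
from h import *
p=np.array(read_position());ball=p+[0,0,17];d=np.array([np.cos(np.radians(-6)),np.sin(np.radians(-6)),0])
a=cv2.imread('pics/r2.png')
big=cv2.resize(a[140:230,230:330],None,fx=7,fy=7,interpolation=cv2.INTER_CUBIC)
for t,c in((0,(0,255,0)),(20,(0,255,255)),(40,(255,0,255))):
    f=ball-102*(np.cos(np.radians(t))*np.array([0,0,1])+np.sin(np.radians(t))*d)
    P=[tuple(int((u-o)*7) for u,o in zip(w2px('scene',q),(230,140))) for q in(ball,f)]
    cv2.line(big,*P,c,1)
cv2.imwrite('pics/tilt.png',big)
E
```

```text
(no output)
```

View pics/tilt.png

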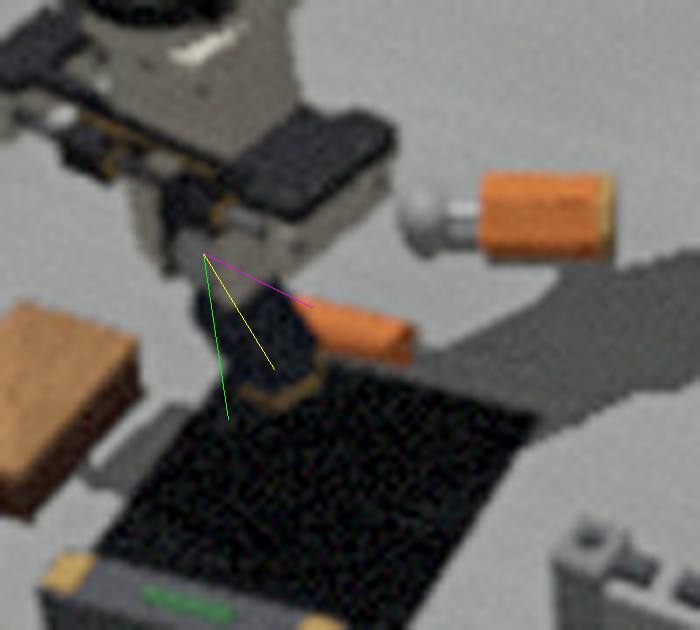

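The rod hangs about 18–20° off vertical, foot towards the robot. I'll set the foot edge on the sheet, drag the ball back over it, and press lightly to square the foot.

```bash
python3 - <<'E'
from h import *
d=np.array([np.cos(np.radians(-6)),np.sin(np.radians(-6)),0])
p=np.array(read_position());f0=np.array(read_force())
movel(p*[1,1,0]+[0,0,95],feed=150)
print(movel(p*[1,1,0]+[0,0,80],feed=20,contact_N=3),read_position(),np.array(read_force())-f0)
q=np.array(read_position());movel(q-32*d,feed=50);print(np.array(read_force())-f0)
q=np.array(read_position());print(movel(q-[0,0,8],feed=15,contact_N=12),read_position(),np.array(read_force())-f0)
q=np.array(read_position());
a=read_camera('scene')
movel(q+[0,0,60],feed=100);print(read_clock(),read_opening()*92)
b=read_camera('scene');w=read_camera('wrist')
p=np.array(read_position());ball=p+[0,0,17]
h=a[150:240,230:330],b[130:220,230:330]
h=[cv2.resize(i,None,fx=4,fy=4,interpolation=cv2.INTER_CUBIC) for i in h]
P=[tuple(int((u-o)*4) for u,o in zip(w2px('scene',k),(230,130))) for k in(ball,ball-[0,0,102])]
cv2.line(h[1],*P,(0,255,0),1);save(np.hstack(h),'up.png')
E
```

```text
True [ 487.07109111 -307.14130606   85.83735286] [ 1.6682227  -0.2751339   7.66192806]
[-0.598939   -1.14321704 10.76419286]
True [ 456.89480916 -304.54188257   86.5007612 ] [-0.64005584  0.79657041  9.95696746]
9.6417 30.506302656259628
```

View pics/up.png

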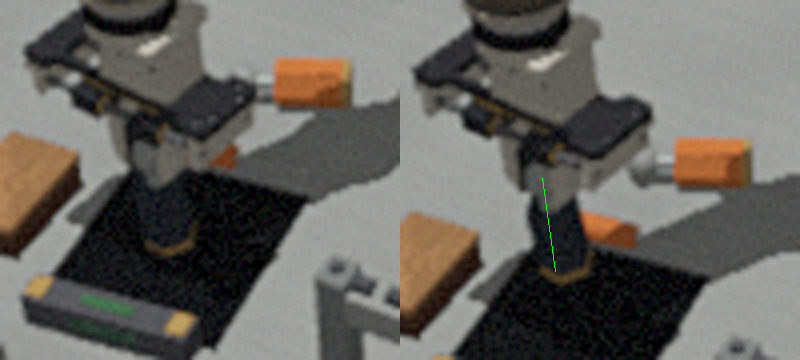

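The rod now hangs close to vertical, its body parallel to the green plumb line with the foot band square. Now I'll carry it to the turntable, with the gripper yawed about 53° so its body and camera clear the dial.

```bash
python3 - <<'E'
from h import *
tc=np.array([460.5,89.0]);o=down(53.5)
p=np.array(read_position());movel(p*[1,1,0]+[0,0,230],feed=200)
print(inverse_kinematics([*tc,240],o))
move_ptp([455,-60,235],down(40));print(read_position(),read_joints())
movel([*tc,232],o,feed=150);print(read_joints())
movel([*tc,138],feed=120);f0=np.array(read_force())
print(movel([*tc,118],feed=15,contact_N=5),read_position(),np.array(read_force())-f0,read_clock())
a=read_camera('scene');t=read_camera('top')
cv2.imwrite('pics/r3s.png',a[:,:,::-1]);cv2.imwrite('pics/r3t.png',t[:,:,::-1])
P=[w2px('scene',[*tc,z]) for z in(42,144)];print(P)
s=cv2.resize(a[170:290,310:460],None,fx=4.5,fy=4.5,interpolation=cv2.INTER_CUBIC)
for q in P: cv2.drawMarker(s,tuple(int(k) for k in((q[0]-310)*4.5,(q[1]-170)*4.5)),(0,255,0),0,16,1)
save(s,'place.png')
E
```

```text
[ 0.08504839  0.20729921 -0.45736966  1.88869954  0.10387271  1.06866642
 -1.05098036]
[455.0960716  -61.76866663 234.66579677] [ 0.27979906  0.17934906 -0.30182365  1.9263948   0.06212881  1.04505452
 -0.92509148]
[ 0.06800683  0.21264253 -0.43643582  1.90218415  0.10366994  1.04904748
 -1.05047727]
True [460.81727703  89.1641396  128.74542603] [0.09232747 0.70485122 9.28155505] 14.0917
[(np.float64(373.10772286594965), np.float64(243.63844541515667)), (np.float64(374.95067377751457), np.float64(220.3994804855095))]
```

View pics/place.png

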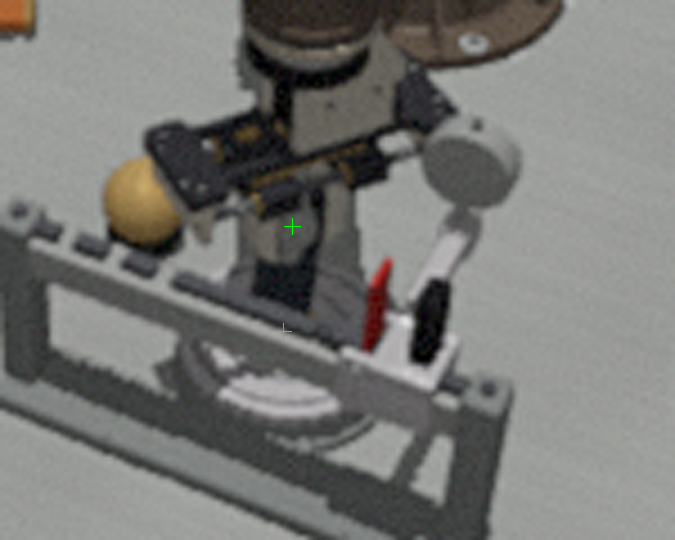

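The foot touched at TCP z 128.7 (about 128 expected), and the rod body lines up with the predicted axis. I'll release, rise and look.

```bash
python3 - <<'E'
from h import *
grip(0.6);sleep(0.3);print(read_opening(),read_force())
p=np.array(read_position());movel(p*[1,1,0]+[0,0,270],feed=150)
pose=(read_position(),read_tcp_rot());w=read_camera('wrist')
move_ptp([460,-40,330],down(20));t=read_camera('top');print(read_clock())
cv2.imwrite('pics/r4t.png',t[:,:,::-1]);cv2.imwrite('pics/r4w.png',w[:,:,::-1])
for q in([460.8,89,42],[460.8,89,144]):print('w',w2px('wrist',q,pose),'t',w2px('top',q))
a=cv2.resize(t[160:240,230:310],(480,480),interpolation=cv2.INTER_CUBIC)
b=cv2.resize(w[100:400,200:500-100],(320,480),interpolation=cv2.INTER_CUBIC)
save(np.hstack([a,b]),'placed.png')
E
```

```text
0.596915275224661 [ 0.47576502 -0.02148774  0.60100659]
16.9417
w (np.float64(322.8621316747903), np.float64(172.45031194124059)) t (np.float64(269.28711802729254), np.float64(203.11725030422573))
w (np.float64(323.1138641461171), np.float64(193.58998771396438)) t (np.float64(265.270467520116), np.float64(200.885744856744))
```

View pics/placed.png

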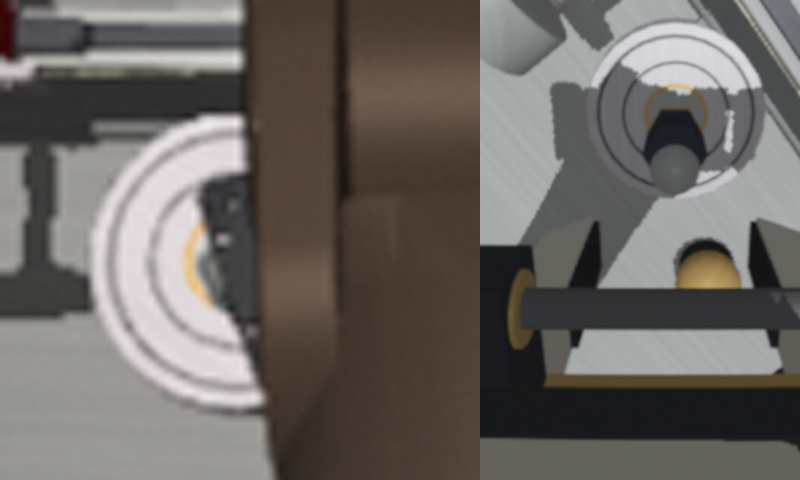

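In the wrist view the ring is where predicted, but the ball (322,206) sits about 12 px below its prediction (323,194). The rod may be off-centre by around 10 mm. I'll move the arm away and check with overlays.

```bash
cat > look.py <<'E'
from h import *
def circ(name,c,r,pose=None):
    return np.array([w2px(name,[c[0]+r*np.cos(a),c[1]+r*np.sin(a),c[2]],pose) for a in np.linspace(0,2*np.pi,49)])
def over(im,name,box,s,items,pose=None):
    x0,y0,x1,y1=box;g=cv2.resize(im[y0:y1,x0:x1],None,fx=s,fy=s,interpolation=cv2.INTER_CUBIC)
    for c,r,col in items:
        q=((circ(name,c,r,pose)-[x0,y0]+.5)*s-.5).round().astype(int);cv2.polylines(g,[q],True,col,1)
    return g
E
python3 - <<'E'
from look import *
pose0=(np.array([460.8,89.1,270.]),down(53.5))
move_ptp([470,-230,330],down(0))
t=read_camera('top');a=read_camera('scene');print(read_clock())
cv2.imwrite('pics/r5t.png',t[:,:,::-1]);cv2.imwrite('pics/r5s.png',a[:,:,::-1])
w=cv2.imread('pics/r4w.png')[:,:,::-1]
tc=[460.8,89]
it=[([*tc,42],27,(0,255,0)),([*tc,144],16,(255,0,255)),([*tc,112],20,(0,255,255))]
A=over(t,'top',(240,175,300,235),6.6,it)
B=over(w,'wrist',(260,120,380,240),3.3,it,pose0)
C=over(a,'scene',(335,190,415,270),4.95,it)
h=396;save(np.hstack([cv2.resize(x,(266,266)) if 0 else x[:h,:h] for x in (A,B)]),'chk.png');save(C,'chk_scene.png')
E
```

```text
17.825
```

View pics/chk.png

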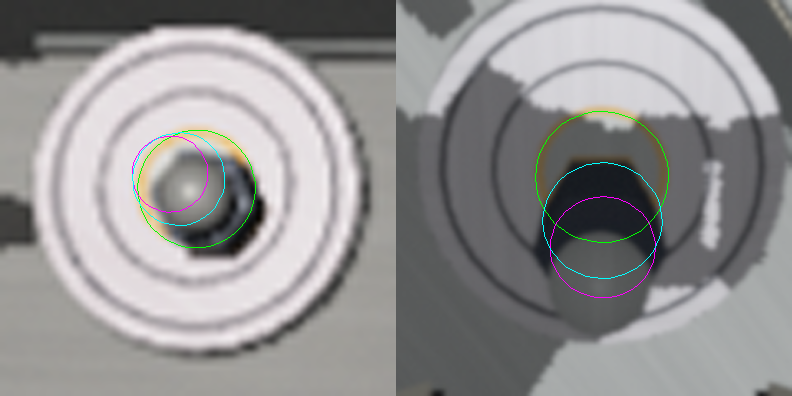

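Top view: the ring matches the overlay. The ball is at (188,190) in the crop, (18,16) crop-px from where a centred ball would appear, so it is about 10 mm off towards −x, −y. The wrist view agrees. I'll re-pinch the ball at its true place, lift a few mm and shift it.

```bash
python3 - <<'E'
from look import *
pose0=(np.array([460.8,89.1,270.]),down(53.5))
bt=px2w('top',240+188.5/6.6-.5,175+190.5/6.6-.5,144);bw=px2w('wrist',322.7,206.4,144,pose0)
print(bt,bw);b=(bt+bw)[:2]/2;tc=np.array([460.6,89.0]);o=down(53.5)
grip(0.75);move_ptp([455,-40,270],down(40));movel([*b,270],o,feed=150);movel([*b,150],feed=120)
print(movel([*b,127],feed=50,contact_N=6));
p0=np.array(read_position());f0=np.array(read_force());grip(0);print('open',read_opening()*92,np.array(read_force())-f0,p0)
movel([*b,134],feed=40);movel([*tc,134],feed=40);print(read_position(),np.array(read_force())-f0)
f0=np.array(read_force())
print(movel([*tc,122],feed=15,contact_N=4),read_position(),np.array(read_force())-f0)
grip(0.6);sleep(.3);p=np.array(read_position());movel([p[0],p[1],270],feed=150)
pose=(read_position(),read_tcp_rot());w=read_camera('wrist')
move_ptp([470,-230,330],down(0));t=read_camera('top');a=read_camera('scene');print(read_clock())
for n,i in(('t',t),('w',w),('s',a)):cv2.imwrite(f'pics/r6{n}.png',i[:,:,::-1])
np.save('pose6.npy',np.array(pose))
it=[([*tc,42],27,(0,255,0)),([*tc,144],16,(255,0,255)),([*tc,112],20,(0,255,255))]
A=over(t,'top',(240,175,300,235),6.6,it);B=over(w,'wrist',(260,120,380,240),3.3,it,pose)
save(np.hstack([A,B]),'chk2.png')
# numeric: ball blob in top (grey highlight) via change against earlier frame
old=cv2.imread('pics/r5t.png')[:,:,::-1]
c=lambda im:cv2.HoughCircles(cv2.medianBlur(cv2.cvtColor(cv2.resize(im[175:235,240:300],None,fx=6.6,fy=6.6,interpolation=cv2.INTER_CUBIC),cv2.COLOR_RGB2GRAY),5),cv2.HOUGH_GRADIENT,1,20,param1=80,param2=15,minRadius=32,maxRadius=45)
print('old',c(old),'new',c(t))
E
```

```text
[454.12702706  80.97875021 144.        ] [453.89933088  78.70607584 144.        ]
False
open 30.284734362715408 [-0.84855578  0.31654919  1.63248344] [453.92364111  79.87546913 126.83247913]
[460.63969998  89.30390605 133.86157294] [-1.41845282 -0.48099952 -4.61252905]
True [460.63219663  89.14751334 126.97829687] [-0.16680019  0.42906916 10.63931591]
27.2417
old [[[193.5 195.5  44.4]
  [216.5 228.5  44.4]
  [294.5 169.5  43.3]
  [119.5 121.5  34. ]]] new [[[175.5 178.5  43.3]
  [196.5 203.5  41.1]]]
```

The ball moved (−18,−17) crop-px, almost exactly the correction needed, so the rod is now centred. Next the carriage: I'll go above it and touch the black grip lightly to locate it along the beam, then squeeze.

```bash
python3 - <<'E'
from h import *
a=np.radians(1.44);X=np.array([np.cos(a),np.sin(a),0]);Y=np.array([-np.sin(a),np.cos(a),0]);O=np.array([460.6,89,0]);o=down(1.44)
pt=lambda x,y,z:O+x*X+y*Y+[0,0,z]
grip(0.652);move_ptp([500,0,350],down(0));move_ptp(pt(95.5,112,330),o);print(read_position(),read_joints())
movel(pt(95.5,112,250),feed=150)
print(movel(pt(95.5,112,201),feed=80,contact_N=6),read_opening()*92)
c=movel(pt(95.5,98,201),feed=10,contact_N=2.5);p=np.array(read_position())
yc=(p-O)@Y;half=read_opening()*46
print('touch',c,yc,'black face y',yc+half,'(expect 134)',read_force(),read_clock())
movel(pt(95.5,yc+3,201),feed=30)
E
```

```text
[553.94525381 201.15134968 329.69567355] [-0.15484722  0.34675567 -0.40015988  1.47362209  0.13724103  1.34966287
 -2.11208172]
False 59.756764223005675
touch True 102.75233952184186 black face y 132.76515690167062 (expect 134) [0.8108928  1.56901248 0.61035836] 31.7417
```

The touch puts the black face at y = 132.8 (134 expected). Now squeeze, slide 110 mm and release.

```bash
python3 - <<'E'
from h import *
a=np.radians(1.44);X=np.array([np.cos(a),np.sin(a),0]);Y=np.array([-np.sin(a),np.cos(a),0]);O=np.array([460.6,89,0]);o=down(1.44)
pt=lambda x,y,z:O+x*X+y*Y+[0,0,z]
y0=132.9-16
grip(0.75);movel(pt(95.5,y0,201),feed=40);grip(0)
p=np.array(read_position());print('open',read_opening()*92,(p-O)@Y,read_force())
movel(pt(95.5,y0-60,201),feed=50);print(read_force(),read_opening()*92)
movel(pt(95.5,y0-110.5,201),feed=30);sleep(.3)
p=np.array(read_position());print(y0-(p-O)@Y,read_force(),read_opening()*92)
grip(0.6);sleep(.4);print(read_force(),read_opening()*92,read_clock())
movel(pt(95.5,y0-116.5,201),feed=30)
p=np.array(read_position());movel(p*[1,1,0]+[0,0,330],feed=150)
move_ptp([500,-100,350],down(0));move_ptp([470,-230,330],down(0))
t=read_camera('top');s=read_camera('scene');print(read_clock())
for n,i in(('t',t),('s',s)):cv2.imwrite(f'pics/r7{n}.png',i[:,:,::-1])
A=cv2.resize(t[140:240,190:340],(600,400),interpolation=cv2.INTER_CUBIC)[:,150:550]
B=cv2.resize(s[190:290,310:410],(400,400),interpolation=cv2.INTER_CUBIC)
save(np.hstack([A,B]),'final.png')
E
```

```text
open 35.59204630427994 116.3051334906917 [ 2.09789491 -1.26712601 -1.10367913]
[-3.24371682 -1.31652275 -3.73860557] 35.51677939554443
110.17483872448298 [-7.31721593  1.47796432 -2.46139156] 35.91777439018127
[-0.14539767 -0.1649911   0.44756618] 54.89898986812857 37.9167
40.7917
```

View pics/final.png

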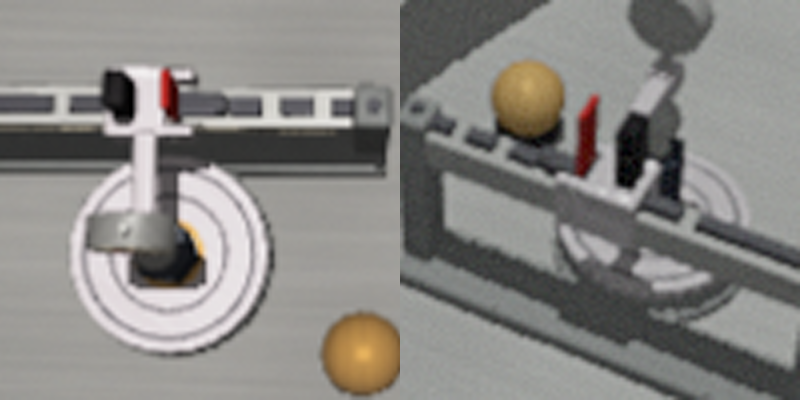

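Final picture: the dial now stands over the turntable with the rod upright under it, and the carriage is at the second notch. The squeezed gap was 35.6 mm rather than 32, so the travel could be about 1–2 mm short. I'll check by touching the black grip in the −y direction. If the carriage is latched it resists, and if it's riding it gets nudged into the detent.

```bash
python3 - <<'E'
from h import *
a=np.radians(1.44);X=np.array([np.cos(a),np.sin(a),0]);Y=np.array([-np.sin(a),np.cos(a),0]);O=np.array([460.6,89,0]);o=down(1.44)
pt=lambda x,y,z:O+x*X+y*Y+[0,0,z]
grip(0.652);move_ptp([500,-60,350],down(0));move_ptp(pt(95.5,0,330),o)
movel(pt(95.5,0,250),feed=150)
print(movel(pt(95.5,0,201),feed=80,contact_N=6))
for n in (2.5,5):
    c=movel(pt(95.5,-9.5,201),feed=8,contact_N=n);p=np.array(read_position())
    yc=(p-O)@Y;print(c,yc,'black face',yc+read_opening()*46,'expect 22.8',read_force())
print(read_clock())
E
```

```text
False
True -7.243314924728301 black face 22.884480000832987 expect 22.8 [0.72270857 1.22035464 0.31693965]
True -7.195904235096776 black face 22.775328575230294 expect 22.8 [-0.15857693  1.14096602 -0.00592064]
45.15
```

It is locked at 110.0 mm of travel and holds against 5 N. A light touch on the red tab will confirm the latch angle, then I'll retreat and hand in.

```bash
python3 - <<'E'
from h import *
a=np.radians(1.44);X=np.array([np.cos(a),np.sin(a),0]);Y=np.array([-np.sin(a),np.cos(a),0]);O=np.array([460.6,89,0]);o=down(1.44)
pt=lambda x,y,z:O+x*X+y*Y+[0,0,z]
movel(pt(95.5,4,201),feed=40)
c=movel(pt(95.5,12,201),feed=8,contact_N=2);p=np.array(read_position())
yc=(p-O)@Y;print(c,'red face',yc-read_opening()*46,'expect -21.2',read_force())
movel(pt(95.5,1,201),feed=40);movel(pt(95.5,1,330),feed=150)
move_ptp([500,-100,350],down(0));move_ptp([470,-230,330],down(0));sleep(.5)
t=read_camera('top').astype(int);o=cv2.imread('pics/r7t.png')[:,:,::-1].astype(int)
print('diff',np.abs(t-o)[150:235,195:333].mean(),np.abs(t-o)[150:235,195:333].max(),read_clock())
if c and abs(yc-30-(-21.2))<2: hand_in();print('handed in')
E
```

```text
True red face -20.624839047345326 expect -21.2 [ 0.64392423 -0.84030426  0.11004535]
diff 0.5734015345268543 17 49.65
the job is handed in; nothing more can be done
handed in
```

The setting rod stands ball up on the centre of the turntable, and the carriage is locked in the next detent with the gauge point over the ball. I handed the job in at about 50 s of the 70 s allowed.

**Rod:** I pinched it at the ball, tipped it up and squared its foot on the sheet, then stood it on the turntable. The first placing was about 10 mm off centre. I lifted it again, moved it over and set it down. In the top camera the ball then moved within about 1 crop pixel (under 0.5 mm) of the shift needed.

**Carriage:** I squeezed the latch, slid the carriage about 110 mm and let go.

**Last checks:**
- **Travel:** touching the black grip before and after the slide gives about 110.0 mm. It held against a 5 N stop setting, so the carriage is locked.
- **Latch:** the red tab's outer face is about 0.6 mm from its home position, roughly 0.01 rad, within the 0.05 rad limit.
- **Scene:** the last top picture showed no real change round the comparator after these touches. I made no separate check of the other things on the cart; the arm kept clear of them.

**One disagreement:** the squeezed gap read 35.6 mm, not the 32 mm given. The carriage still slid and latched.

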